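Fit the bay cover on an opened bench scale

TASK

Pick up the cover plate with the orange grip (the one with two holes) and lower it onto the opened bench scale so that both of its holes drop over the two brass studs and it lies flat on the scale's deck, then let go. Set it down by its grip rather than dropping it, and leave the other plate, the one with the blue grip, where it is.

Things in the scene. Friction and masses are not known exactly. Their poses are not given: they have to be found in the camera images.
- cover_plate: Dark anodised aluminium plate, 150 (x) by 80 (y) by 5 mm, about 0.22 kg, flat on the table at the start. Origin: centre of its underside, z up. Upright orange grip at its centre: 44 mm long along x, 14 mm wide along y, top 41 mm above the underside; pinch it across y. Two round through holes, 30 mm in diameter, at x = +48 and -48 mm, y = 0. It fits either way round (half a turn).
- scale_base: Opened bench scale, fixed: flat grey housing 200 (x) by 160 (y) mm. Origin: centre of its underside on the table, z up. Deck 40 mm above the origin, with a sunken bay 60 by 56 mm in its middle showing a green board. Two brass studs, 10 mm across, tips tapered, stand on the deck at x = +48 and -48 mm, y = 0, 22 mm tall. The seated cover's underside is 40 mm above this origin.
- other_plate: A similar dark plate for another machine, 150 (x) by 80 (y) by 5 mm, with a blue grip of the same shape at its centre and only one 30 mm hole, at x = +48 mm. Origin: centre of its underside, z up. To be left alone.
Mind the look-alikes: they are no part of the job. Leave any purple look-alike of the cover_plate alone.

How it is judged (in metres and radians):
On the way:
1. the cover plate is lifted clear of the table in the fingers (height (world z) of cover_plate above 0.045 m and contact force between the fingers and cover_plate above 0.5 N), for 0.1 s.
At the end, for the whole second after the job is handed in: The orange-gripped plate lies at rest on the scale's deck, flat within 3.4 degrees, underside at most 3 mm above it, centred within 16 mm and aligned within 20 degrees (either way round), both studs in its holes; the blue-gripped plate is within 30 mm of its start (horizontal distance between cover_plate and scale_base below 0.016 m and angle between the x axis of cover_plate and the x axis of scale_base, either way round below 0.35 rad and z of cover_plate in the frame of scale_base between 0.036 and 0.043 m and angle between cover_plate's own z axis and vertical below 0.06 rad and linear speed of cover_plate below 0.02 m/s and distance of other_plate from where it was at the start of the episode below 0.03 m); the robot touches nothing.
It fails at once if the cover plate is dropped (falls faster than 0.8 m/s out of the fingers, a fall of more than 30 mm) (linear speed of cover_plate above 0.8 m/s and contact force between the fingers and cover_plate below 0.1 N).
It fails at once if the plate with the blue grip is moved more than 30 mm (distance of other_plate from where it was at the start of the episode above 0.03 m).
It also fails if it takes over 48 s, if anything falls off the work surface, if the arm or the gripper's body presses on something with over 40 N, if the wrist force passes 120 N, or if a joint passes its speed limit or range.

ROBOT

A 6-joint arm with a two-finger parallel gripper is mounted at the origin on the work surface. World frame = base frame: x ahead of the robot, y to its left, z up, the work surface at z = 0. Lengths are in mm, angles in rad, forces in N, time in s.
With the tool pointing down it reaches from about 350 to 875 mm from the base axis. Payload 4.2 kg.
Tool frame: the origin (TCP) lies on the centre line of the jaws, within the pads' length; the fingertips stand 25 mm ahead of it and the grasp point (between the pads) lies 6 mm ahead of it; z points along the fingers, y is the direction in which the jaws open and shut (so a half turn about z gives the same grasp; the last joint's range is limited). The gripper opens to 85 mm and grips with 20 to 120 N. Pads are 22 mm wide; open, the fingers measure 114 mm over their backs; the gripper's body (76 mm by 85 mm) begins 54 mm behind the grasp point. The pads swing forward as they close: fully open they stand 13 mm farther back than shut.
Start: joints at [1.604, 0.385, 0.008, 0, -1.194, -0.259], TCP at [139.897, 609.121, 256.312] pointing down, gripper open.
Joint ranges: [-3.14, 3.14], [-1.21, 2.06], [-1.07, 1.41], [-3.16, 2.05], [-2.99, -0.16], [-3.1, 3.1]. Speed limits (rad/s): [2.79, 2.79, 3.14, 3.14, 3.14, 3.14].

INTERFACE

Orientations are given as a unit quaternion [x, y, z, w].
In Python, from bench import arm gives the robot as it stands.
- The arm moves only by the tool drive_tool, never from a script. Its argument "plan" is a list of rows, each a list of 2 entries, a list of its own where there are three numbers: the shift along the tool's x, y, z in m, then the turn about the tool's z in degrees. A call has 1 to 12 rows; each row shifts and turns the commanded pose from where the row before left it, along the tool's axes as they then stand; what a row does not reach is not made up. A row lasts 1/8 s, in which the tool goes at most 62.5 mm and 10.7 degrees, less where a joint would pass 70% of its speed; a pose out of reach is approached as far as the arm can. A call with a gripper value outside its range is refused whole. "fingers" is the closure, from -1 (fully open) to 1 (shut), so that 0 is half open, set as the call begins (left out, the last holds). The fingers move at their own pace and stop on an object; the grip force is fixed at half the most. Time passes only in rows, so rows that do not move let the fingers close. It gives the time, the measured TCP pose, the force and the opening at its end, in the units of the state.
- arm.read_state(): the state, without advancing time (a new reading comes with each control period).
- arm.get_image(name): name is "scene" or "top" or "wrist"; returns a dict with "image" (480x640x3 uint8, red, green, blue), "K" (3x3 intrinsics, pixels), "R" (3x3) and "t" (3): a world point X has camera coordinates R X + t. Camera axes: x right, y down, z forward; pixel columns grow to the right and rows downward; lengths in mm; the calibration is good to about 2 mm. A picture is of the moment at which its call begins. There is no depth.
- arm.job_done(): hands the job in, once; it reports no verdict.
The state is a dict: "clock": time; "joints": joint angles; "joint_vel": joint speeds; "joint_efforts": joint torques, N m; "position": TCP position; "ee_rot": TCP orientation; "contact_force": force on the tool from outside, world axes, zero at the start; "wrist_torque": the same for the moment, N m; "gripper_width": finger opening in mm.
Only numpy, scipy, OpenCV 4.12 (cv2) and the standard library are available. Lean on these libraries where they do the work, as an engineer would, in place of code of your own. Each camera call takes 0.05 s, during which the arm holds its last target.

## Working session

There is one attempt and no reset: what is moved stays moved. The work goes in short steps, Python scripts to look and compute and a tool call to move; the robot and the scene stay as the last step left them, time stands still between calls to the robot, and variables do not carry over. Pictures are saved under pics/ and viewed, and the job is handed in when it is done.

Besides the shell and the picture viewer there is one more tool, called after ">>>" as name(argument=value, ...), one argument or row to a line, values as JSON. drive_tool: Moves the arm, as the interface text tells. Its arguments: {"type":"object","properties":{"plan":{"type":"array"},"fingers":{"type":"number"}},"required":["plan"]}

```bash
mkdir -p pics
cat > h.py <<'E'
import numpy as np,cv2,json
from bench import arm
def snap(n,f):
    d=arm.get_image(n); cv2.imwrite(f'pics/{f}.png',d['image'][:,:,::-1])
    np.savez(f'pics/{f}.npz',K=d['K'],R=d['R'],t=d['t'])
def ray(f,uv,z):
    d=np.load(f'pics/{f}.npz');K,R,t=d['K'],d['R'],d['t']
    c=-R.T@t; r=R.T@np.linalg.inv(K)@np.array([uv[0],uv[1],1.]); return c+r*(z-c[2])/r[2]
def proj(f,X):
    d=np.load(f'pics/{f}.npz'); p=d['K']@(d['R']@np.array(X,float)+d['t']); return p[:2]/p[2]
E
python3 - <<'E'
from h import *
snap('scene','s0');snap('top','t0')
print(arm.read_state())
E
```

```text
{'clock': 0.1, 'joints': array([ 1.60361740e+00,  3.85486168e-01,  6.75148378e-03, -4.21500007e-04,
       -1.19399257e+00, -2.58588051e-01]), 'joint_vel': array([ 0.00064158, -0.0017745 ,  0.00327991,  0.00164531,  0.00034471,
       -0.00081163]), 'joint_efforts': array([-7.53713721e-04, -3.93320131e+01,  1.88929331e+01,  4.19800758e+00,
       -2.61003101e-03,  2.82049925e-06]), 'position': array([139.79445207, 608.67999042, 255.3246864 ]), 'ee_rot': array([ 9.93626180e-01, -1.12721088e-01, -5.36391306e-05,  9.83674077e-04]), 'contact_force': array([-0.84808756, -0.53010957, -0.39803862]), 'wrist_torque': array([-0.03986191, -0.02478975, -0.02202157]), 'gripper_width': 85.3879970031987}
```

View pics/s0.png

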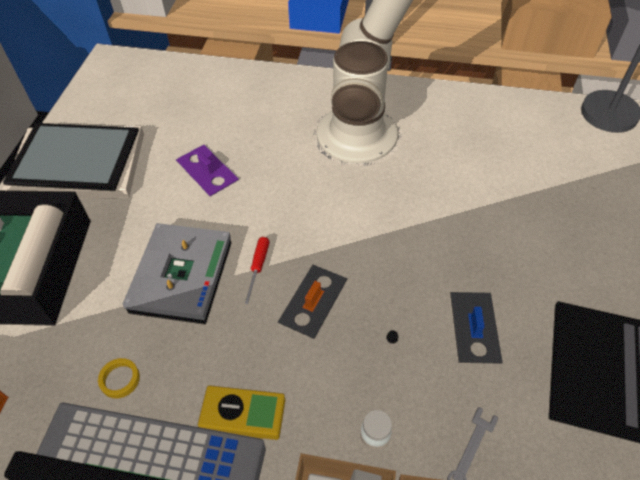

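View pics/t0.png

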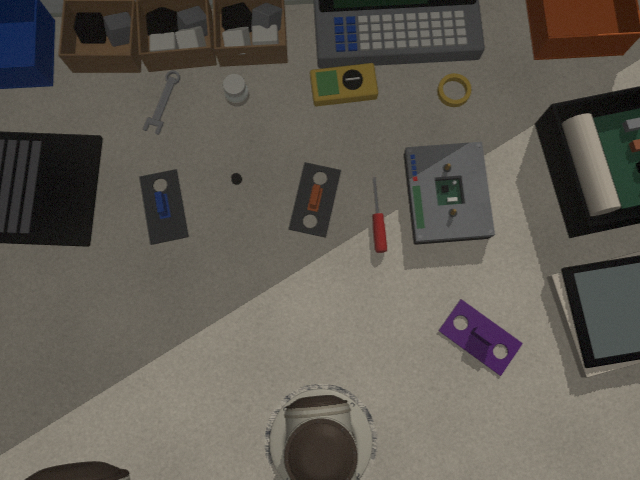

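Run:
```python
from h import *
for f in('s0','t0'):
    print(f,proj(f,[0,0,0]),proj(f,[500,0,0]),proj(f,[140,609,256]))
im=cv2.imread('pics/t0.png')
a=cv2.resize(im[150:250,280:350],None,fx=6,fy=6,interpolation=cv2.INTER_CUBIC); a=cv2.convertScaleAbs(a,alpha=1.6)
b=cv2.resize(im[135:250,400:500],None,fx=5,fy=5,interpolation=cv2.INTER_CUBIC)
cv2.imwrite('pics/c1.png',a);cv2.imwrite('pics/c2.png',b)
im=cv2.imread('pics/s0.png')
a=cv2.resize(im[255:345,270:355],None,fx=6,fy=6,interpolation=cv2.INTER_CUBIC); a=cv2.convertScaleAbs(a,alpha=1.6)
b=cv2.resize(im[215:325,120:240],None,fx=5,fy=5,interpolation=cv2.INTER_CUBIC)
cv2.imwrite('pics/c3.png',a);cv2.imwrite('pics/c4.png',b)
```

```text
s0 [358.04650083 133.54819899] [321.52835735 306.56611683] [675.73243647 121.23222868]
t0 [319.26176381 441.37799304] [305.20201368 195.16655164] [-73.26719186 390.99041218]
```

View pics/c1.png

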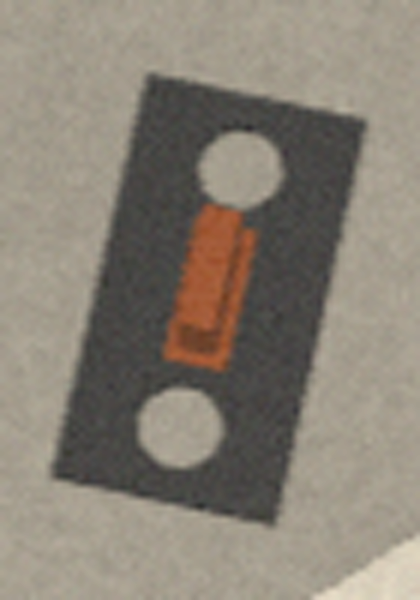

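View pics/c2.png

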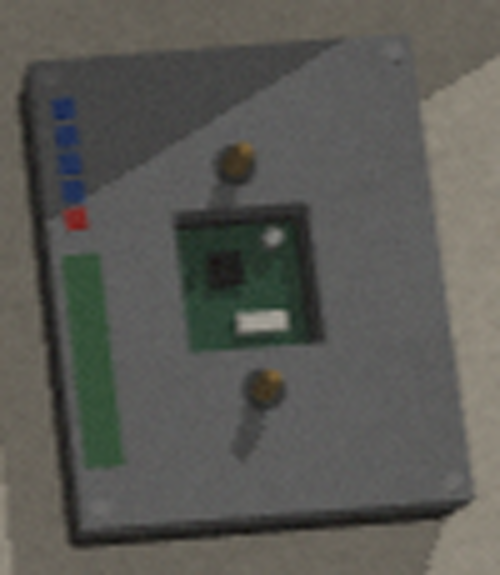

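View pics/c4.png

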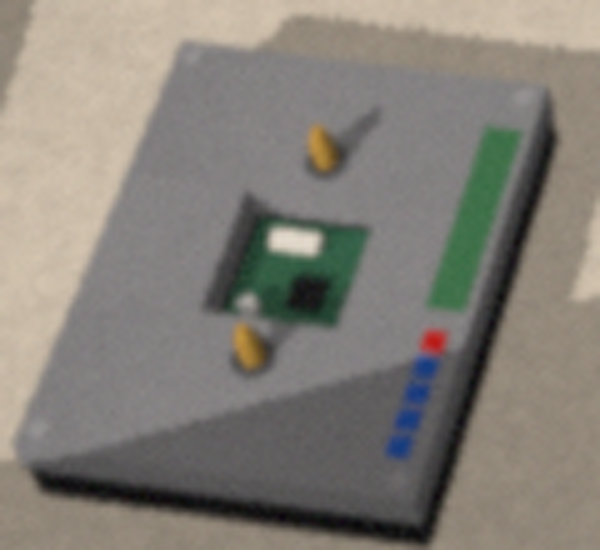

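The crops show the orange plate in the top view (holes at crop 241,170 and 181,427) and the scale with studs at (236,163) and (266,388). Next I convert these to world positions.

Run:
```python
from h import *
T=lambda p,o,s:(o[0]+(p[0]+.5)/s-.5,o[1]+(p[1]+.5)/s-.5)
P=np.array([ray('t0',T(p,(280,150),6),5) for p in[(148,73),(367,121),(275,525),(52,477)]])
H=np.array([ray('t0',T(p,(280,150),6),4) for p in[(241,170),(181,427)]])
def ang(v): return np.degrees(np.arctan2(v[1],v[0]))
print('plate',P.mean(0),H.mean(0),np.linalg.norm(H[0]-H[1]),ang(H[0]-H[1]),ang(P[0]-P[3]),ang(P[1]-P[2]),[np.linalg.norm(P[i]-P[i-1]) for i in range(4)])
S=np.array([ray('t0',T(p,(400,135),5),40) for p in[(28,65),(410,38),(470,497),(80,530)]])
B=np.array([ray('t0',T(p,(400,135),5),51) for p in[(236,163),(266,388)]])
print('scale',S.mean(0),B.mean(0),np.linalg.norm(B[0]-B[1]),ang(B[0]-B[1]),ang(S[0]-S[3]),ang(S[1]-S[2]),[np.linalg.norm(S[i]-S[i-1]) for i in range(4)])
for p in[(323,172),(250,368)]: print('scene stud base',ray('s0',T(p,(120,215),5),40))
print(B)
s=arm.read_state()
from scipy.spatial.transform import Rotation as Ro
print(Ro.from_quat(s['ee_rot']).as_matrix())
```

```text
plate [488.9183056 -19.5809991   5.       ] [488.86945135 -19.67760342   4.        ] 95.85339278380692 -16.00529712831475 -15.874476871559779 -16.050023174539565 [np.float64(150.86464246019955), np.float64(79.63733539093285), np.float64(150.21130738027273), np.float64(79.1747445666759)]
scale [ 480.96196162 -295.43447398   40.        ] [ 479.4434916 -294.653343    51.       ] 95.68166357249436 1.4796059808768962 1.0438474071316954 0.6289061696133605 [np.float64(198.78053587513102), np.float64(160.49506524050025), np.float64(197.09026768141084), np.float64(159.072847834107)]
scene stud base [ 438.81108943 -296.53470242   40.        ]
scene stud base [ 533.87377014 -294.47910587   40.        ]
[[ 527.26837225 -293.41803886   51.        ]
 [ 431.61861094 -295.88864714   51.        ]]
[[ 9.74587907e-01 -2.24005142e-01 -3.28356113e-04]
 [-2.24005353e-01 -9.74585978e-01 -1.94271611e-03]
 [ 1.15167135e-04  1.96690115e-03 -9.99998059e-01]]
```

>>> drive_tool(
  plan=[
    [[0.02, 0.022, 0], 0],
    [[0.036, 0.04, 0], 0],
    [[0.036, 0.04, 0], 0],
    [[0.036, 0.04, 0], 0],
    [[0.036, 0.04, 0], 0],
    [[0.036, 0.04, 0], 0],
    [[0.036, 0.04, 0], 0],
    [[0.036, 0.04, 0], 0],
    [[0.036, 0.04, 0], 0],
    [[0.036, 0.04, 0], 0],
    [[0.036, 0.04, 0], 0],
    [[0.036, 0.04, 0], 0],
  ],
  fingers=-1,
)

```text
clock: 1.6
position: [442.3, 64.0, 256.3]
ee_rot: [0.994, -0.113, 0.0, -0.0]
contact_force: [0.4, 0.5, 1.1]
gripper_width: 85.5
```

>>> drive_tool(
  plan=[
    [[0.035, 0.04, 0], 0],
    [[0.02, 0.02, 0], 2],
    [[0.01, 0.012, 0], 1],
    [[0, 0, 0], 0],
    [[0, 0, 0], 0],
  ],
)

```text
clock: 2.22
position: [488.2, -18.6, 256.3]
ee_rot: [0.99, -0.138, -0.0, -0.0]
contact_force: [0.1, 0.2, 0.2]
gripper_width: 85.2
```

Run:
```python
from h import *
snap('wrist','w1')
s=arm.read_state();print(s['clock'],s['position'],s['ee_rot'],s['contact_force'])
print([proj('w1',p) for p in ([489,-19.6,41],[480,-295,40])])
```

```text
2.275 [488.21581316 -18.44862742 256.38567105] [ 9.90452983e-01 -1.37850922e-01 -1.68195647e-05 -1.05057812e-04] [ 0.96209033  0.23321644 -0.83998039]
[array([319.46309477, 218.0390668 ]), array([627.56494839, 142.44652119])]
```

View pics/w1.png

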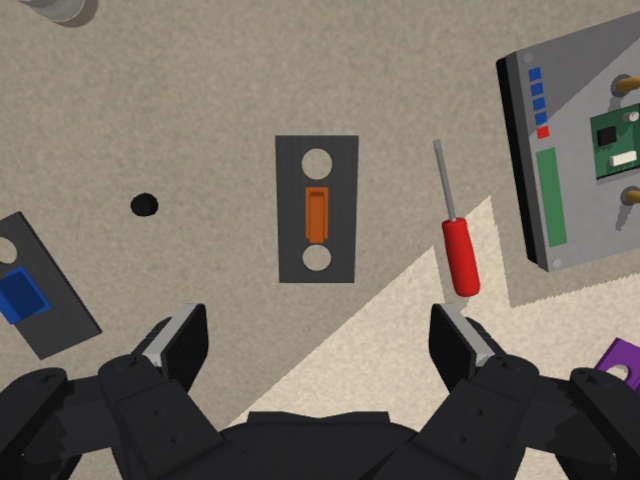

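The wrist view shows the orange plate aligned with the jaws, its grip at about (317,214) and its holes at (317,163) and (316,258). The scale is at the right edge, with studs at about (620,85) and (630,197).

Run:
```python
from h import *
a=ray('w1',(317,163.5),5);b=ray('w1',(316.3,258),5);g=ray('w1',(317,213),41)
print(a,b,(a+b)/2,np.degrees(np.arctan2(*(a-b)[1::-1])),np.linalg.norm(a-b),g)
print(ray('w1',(618,88),40),ray('w1',(627,198),40))
```

```text
[534.62421264 -30.16775757   5.        ] [442.2575484  -3.1408833   5.       ] [488.44088052 -16.65432044   5.        ] -16.309697754082087 96.2395583717331 [494.09442675 -18.711767    41.        ]
[ 527.06812716 -289.87416305   40.        ] [ 430.71289826 -291.67012801   40.        ]
```

>>> drive_tool(
  plan=[
    [[0, 0, 0.02], 0],
    [[0, 0, 0.04], 0],
    [[0, 0, 0.04], 0],
    [[0, 0, 0.04], 0],
    [[0, 0, 0.04], 0],
    [[0, 0, 0.02], 0],
    [[0, 0, 0.015], 0],
    [[0, 0, 0.006], 0],
    [[0, 0, 0], 0],
    [[0, 0, 0], 0],
  ],
)

```text
clock: 3.52
position: [489.1, -18.9, 36.1]
ee_rot: [0.99, -0.138, 0.001, -0.0]
contact_force: [1.0, 0.9, -0.1]
gripper_width: 85.1
```

>>> drive_tool(
  plan=[
    [[0, 0, 0], 0],
    [[0, 0, 0], 0],
    [[0, 0, 0], 0],
    [[0, 0, 0], 0],
    [[0, 0, 0], 0],
    [[0, 0, 0], 0],
    [[0, 0, 0], 0],
    [[0, 0, 0], 0],
  ],
  fingers=1,
)

```text
clock: 4.53
position: [489.0, -19.1, 35.6]
ee_rot: [0.99, -0.139, 0.0, -0.0]
contact_force: [-0.8, 1.2, 6.2]
gripper_width: 12.9
```

>>> drive_tool(
  plan=[
    [[0, 0, -0.005], 0],
    [[0, 0, -0.01], 0],
    [[0, 0, -0.02], 0],
    [[0, 0, -0.025], 0],
    [[0, 0, -0.025], 0],
    [[0, 0, -0.02], 0],
    [[0, 0, -0.01], 0],
    [[0, 0, -0.005], 0],
    [[0, 0, 0], 0],
  ],
)

```text
clock: 5.65
position: [488.4, -19.3, 155.0]
ee_rot: [0.99, -0.139, -0.0, 0.0]
contact_force: [-0.8, -0.0, -2.0]
gripper_width: 13.4
```

Run:
```python
from h import *
snap('wrist','w2')
s=arm.read_state();print(s['clock'],s['position'],s['ee_rot'],s['contact_force'],s['gripper_width'])
```

```text
5.7 [488.17537641 -19.32384069 154.67381811] [ 9.90329677e-01 -1.38732197e-01 -6.86934008e-04  1.92239010e-04] [-0.66545902 -0.26097784 -1.44482823] 12.75107724699729
```

View pics/w2.png

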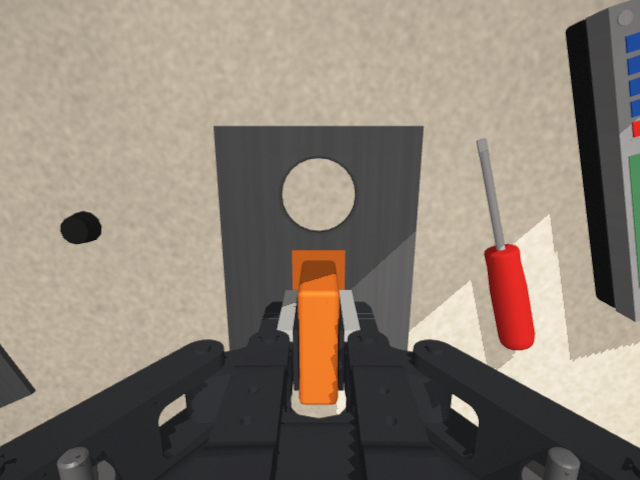

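The plate is held level and aligned, with its front hole at (318,194). Next I carry it over the scale.

>>> drive_tool(
  plan=[
    [[0.004, 0.015, 0], 0],
    [[0.008, 0.03, 0], 0],
    [[0.01, 0.04, 0], 0],
    [[0.01, 0.04, 0], 0],
    [[0.01, 0.04, 0], 0],
    [[0.01, 0.04, 0], 0],
    [[0.008, 0.03, 0], 0],
    [[0.005, 0.02, 0], 0],
    [[0.004, 0.011, 0], 0],
    [[0, 0, 0], -5],
    [[0, 0, 0], -7],
    [[0, 0, 0], -5],
  ],
)

```text
clock: 7.2
position: [481.6, -293.9, 154.8]
ee_rot: [1.0, 0.011, -0.001, -0.0]
contact_force: [-0.1, 0.9, -2.2]
gripper_width: 12.9
```

>>> drive_tool(
  plan=[
    [[0, 0, 0], 0],
    [[0, 0, 0], 0],
  ],
)

```text
clock: 7.45
position: [481.8, -293.9, 155.1]
ee_rot: [1.0, 0.009, -0.0, -0.0]
contact_force: [-0.0, 0.1, -2.3]
gripper_width: 13.3
```

Run:
```python
from h import *
snap('wrist','w3');snap('top','t3');snap('scene','s3')
s=arm.read_state();print(s['clock'],s['position'],s['ee_rot'],s['contact_force'],s['gripper_width'])
im=cv2.imread('pics/t3.png');cv2.imwrite('pics/c5.png',cv2.resize(im[125:255,390:510],None,fx=4.5,fy=4.5,interpolation=cv2.INTER_CUBIC))
im=cv2.imread('pics/s3.png');cv2.imwrite('pics/c6.png',cv2.resize(im[150:330,90:270],None,fx=3.3,fy=3.3,interpolation=cv2.INTER_CUBIC))
```

```text
7.6 [ 481.93662544 -293.90868048  155.25365385] [ 9.99959224e-01  9.03024986e-03 -6.98644822e-05 -2.41702415e-05] [-0.2312141   0.22999228 -2.21755917] 13.0064855077893
```

View pics/w3.png

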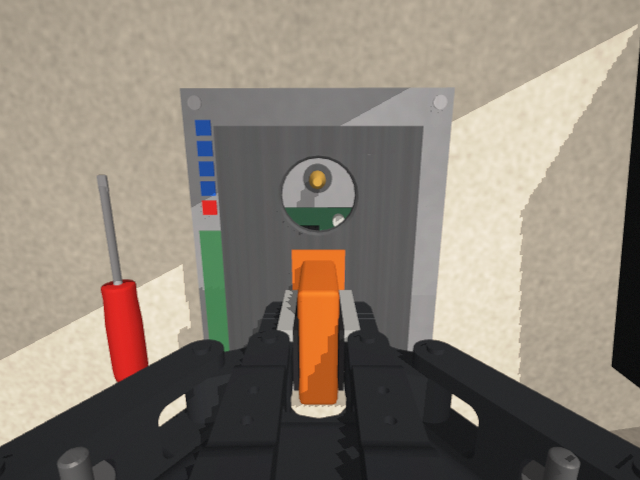

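View pics/c6.png

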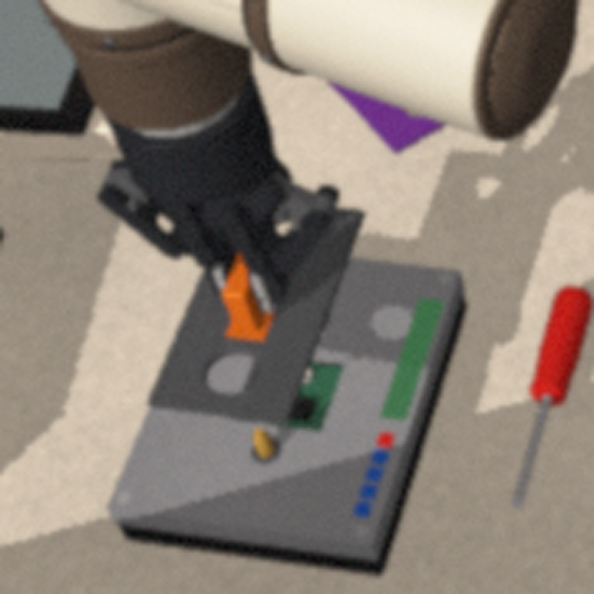

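The wrist view shows the plate parallel to the scale and the front stud at (317,179), seen through the front hole at (318,194). I check the fore-and-aft offset.

Run:
```python
from h import *
s=ray('w3',(317,179),40); h=ray('w3',(318.5,194),124.7)
print(s,h, 'corners', ray('w3',(180,89),40),ray('w3',(454,88),40), ray('w3',(215,126),124.7),ray('w3',(423,126),124.7))
```

```text
[ 527.58598507 -291.69819933   40.        ] [ 529.57412292 -292.40790687  124.7       ] corners [ 578.0231029 -210.8964534   40.       ] [ 581.50129323 -370.68438506   40.        ] [ 554.74424016 -252.5004245   124.7       ] [ 556.19303719 -331.75955217  124.7       ]
```

View pics/c5.png

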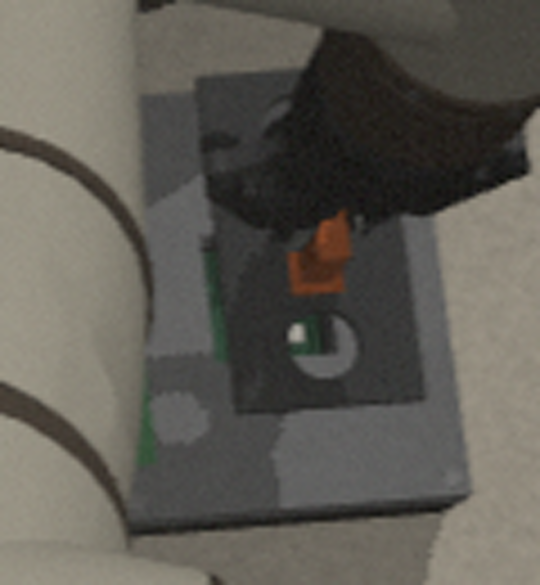

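>>> drive_tool(
  plan=[
    [[-0.001, 0, 0.005], 0],
    [[0, 0, 0.01], 0],
    [[0, 0, 0.012], 0],
    [[0, 0, 0.012], 0],
    [[0, 0, 0.007], 0],
    [[0, 0, 0.004], 0],
    [[0, 0, 0], 0],
    [[0, 0, 0], 0],
  ],
)

```text
clock: 8.6
position: [481.2, -294.1, 105.7]
ee_rot: [1.0, 0.009, 0.0, 0.0]
contact_force: [0.1, 0.3, -1.4]
gripper_width: 13.0
```

Run:
```python
from h import *
snap('wrist','w4');snap('scene','s4')
s=arm.read_state();print(s['clock'],s['position'],s['ee_rot'],s['contact_force'],s['gripper_width'])
im=cv2.imread('pics/s4.png');cv2.imwrite('pics/c7.png',cv2.resize(im[180:330,110:260],None,fx=4,fy=4,interpolation=cv2.INTER_CUBIC))
```

```text
8.7 [ 481.20371801 -294.0970773   105.75205978] [9.99956691e-01 9.29414643e-03 4.56413809e-04 1.65354523e-04] [ 0.24339935  0.15500635 -1.96774069] 13.19515760542043
```

View pics/w4.png

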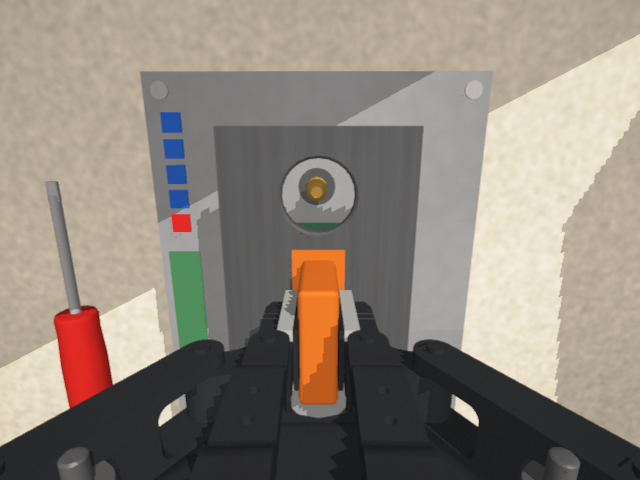

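View pics/c7.png

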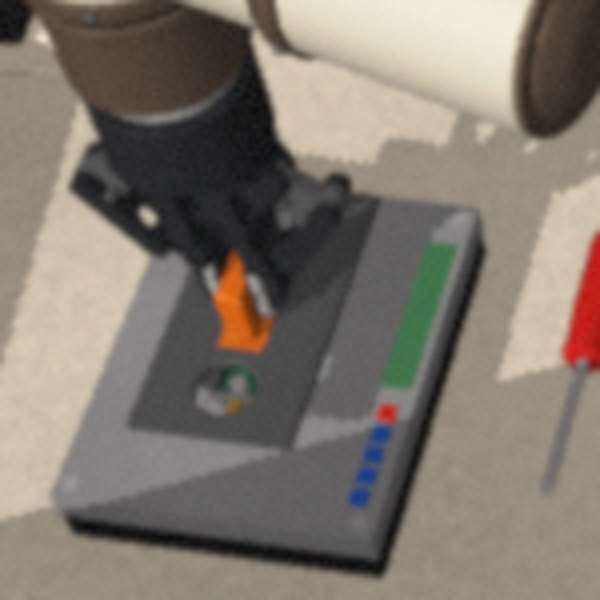

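The stud is centred in the hole (316,187 against 318,194) and converging as the plate comes down. I continue down slowly.

>>> drive_tool(
  plan=[
    [[0, 0, 0.004], 0],
    [[0, 0, 0.006], 0],
    [[0, 0, 0.006], 0],
    [[0, 0, 0.005], 0],
    [[0, 0, 0.004], 0],
    [[0, 0, 0.002], 0],
    [[0, 0, 0], 0],
    [[0, 0, 0], 0],
  ],
)

```text
clock: 9.7
position: [481.1, -294.1, 78.5]
ee_rot: [1.0, 0.009, 0.0, 0.0]
contact_force: [-0.3, 1.1, -1.1]
gripper_width: 13.1
```

>>> drive_tool(
  plan=[
    [[0, 0, 0.001], 0],
    [[0, 0, 0], 0],
    [[0, 0, 0.001], 0],
    [[0, 0, 0], 0],
    [[0, 0, 0], 0],
  ],
)

```text
clock: 10.32
position: [481.0, -294.0, 76.3]
ee_rot: [1.0, 0.009, -0.0, 0.0]
contact_force: [0.8, -0.9, -2.2]
gripper_width: 13.3
```

Run:
```python
from h import *
snap('wrist','w5')
s=arm.read_state();print(s['clock'],s['position'],s['ee_rot'],s['contact_force'],s['gripper_width'])
```

```text
10.375 [ 480.9954566  -294.01437254   76.33221977] [9.99956813e-01 9.29360400e-03 2.16335316e-05 3.21944838e-05] [-0.28194958  0.89700384 -1.84812883] 13.056643709539154
```

View pics/w5.png

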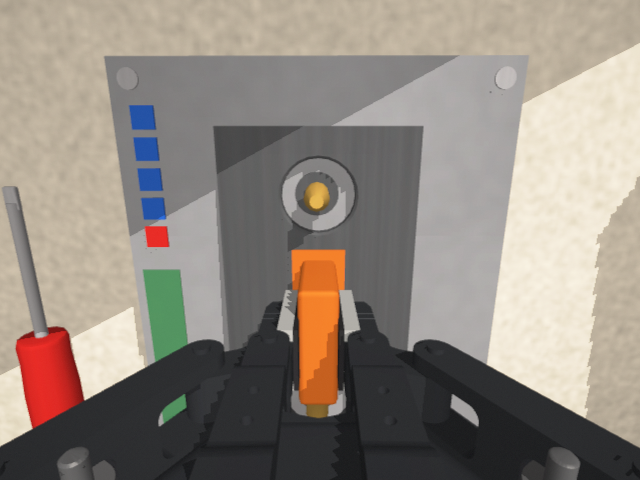

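The front stud stands centred in the hole at (317,192), and the rear stud shows at (318,410). The wrist still carries the plate's weight of about 2 N, so I lower to contact.

>>> drive_tool(
  plan=[
    [[0, 0, 0.0005], 0],
    [[0, 0, 0.0005], 0],
    [[0, 0, 0], 0],
    [[0, 0, 0], 0],
  ],
)

```text
clock: 10.88
position: [481.0, -294.0, 75.6]
ee_rot: [1.0, 0.009, 0.0, 0.0]
contact_force: [-1.3, 0.8, 1.0]
gripper_width: 13.1
```

>>> drive_tool(
  plan=[
    [[0, 0, 0.0005], 0],
    [[0, 0, 0], 0],
    [[0, 0, 0], 0],
  ],
)

```text
clock: 11.25
position: [481.0, -294.0, 75.6]
ee_rot: [1.0, 0.009, 0.0, 0.0]
contact_force: [-1.7, 1.9, 5.6]
gripper_width: 13.1
```

The force rose to 5.6 N at the expected height, so the plate is on the deck. I open the fingers and retreat.

>>> drive_tool(
  plan=[
    [[0, 0, 0], 0],
    [[0, 0, 0], 0],
    [[0, 0, 0], 0],
    [[0, 0, 0], 0],
    [[0, 0, 0], 0],
    [[0, 0, 0], 0],
    [[0, 0, 0], 0],
    [[0, 0, 0], 0],
  ],
  fingers=-1,
)

```text
clock: 12.25
position: [481.0, -294.0, 74.9]
ee_rot: [1.0, 0.009, 0.0, 0.0]
contact_force: [0.6, 0.7, -0.2]
gripper_width: 85.3
```

>>> drive_tool(
  plan=[
    [[0, 0, -0.005], 0],
    [[0, 0, -0.015], 0],
    [[0, 0, -0.03], 0],
    [[0, 0, -0.03], 0],
    [[0, 0, -0.03], 0],
    [[0, 0, -0.03], 0],
    [[0, 0, -0.015], 0],
    [[0, 0, 0], 0],
    [[0, 0, 0], 0],
  ],
)

```text
clock: 13.38
position: [480.3, -293.7, 228.6]
ee_rot: [1.0, 0.009, -0.001, -0.001]
contact_force: [0.3, -0.2, -0.8]
gripper_width: 85.3
```

Run:
```python
from h import *
snap('wrist','w6');snap('scene','s6')
s=arm.read_state();print(s['clock'],s['position'],s['contact_force'],s['gripper_width'])
im=cv2.imread('pics/s6.png');cv2.imwrite('pics/c8.png',cv2.resize(im[180:330,110:260],None,fx=4,fy=4,interpolation=cv2.INTER_CUBIC))
```

```text
13.475 [ 480.32472455 -293.73781667  228.3738742 ] [ 0.32089087 -0.00935594 -0.3475397 ] 85.51660521418717
```

View pics/w6.png

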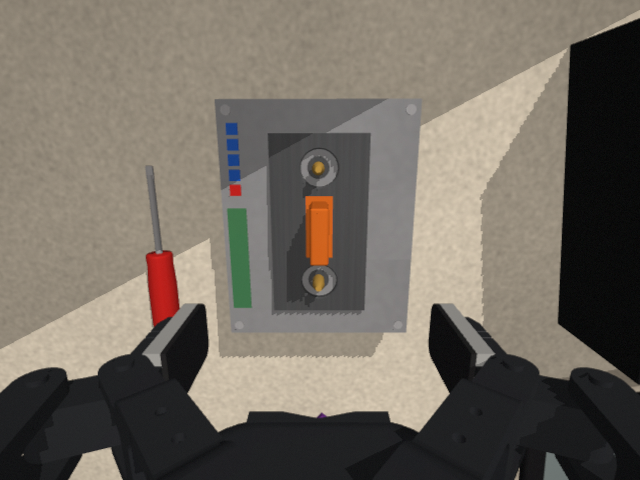

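View pics/s6.png

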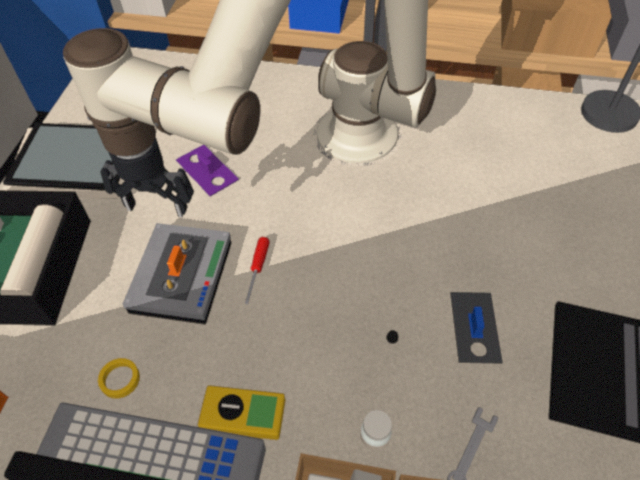

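The plate is seated, with studs centred in both holes at (319,167) and (319,281) in the wrist view. The blue-gripped plate has not moved and the gripper is clear.

```bash
python3 -c "
from bench import arm
print(arm.job_done())"
```

```text
the job is handed in; nothing more can be done
None
```

I picked up the orange-gripped plate by its grip and lowered it over both brass studs. I released it once it was resting on the deck, backed off about 150 mm and handed the job in at about 13.5 s of the 48 s allowed. The hand-in gave no verdict.

- **Seating:** the last wrist picture shows both studs centred in the holes and the plate parallel to the housing. Contact came at a tool height of 75.6 mm, against 75.5 mm expected for a flat seat. I judged flatness from that height and the pictures and did not measure the tilt separately.
- **Surroundings:** the blue-gripped and purple plates look unmoved in the scene picture. The gripper was open and clear, and the wrist force was back to about zero.
- **Disagreement:** the cameras differed by about 6 mm on the scale's x position (about 480 mm from the top view, 486 mm from the scene view). I settled it by watching the front stud through the plate's hole as it came down.

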